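# Load the turnover stand, tug the bolted tray, and turn it over

## Robot

A 6-joint arm with a two-finger parallel gripper is mounted at the origin on the work surface. World frame = base frame: x ahead of the robot, y to its left, z up, the work surface at z = 0. Lengths are in m, angles in rad, forces in N, time in s.
With the tool pointing down it reaches from about 0.225 to 0.875 m from the base axis. Payload 3.4 kg.
Tool frame: the origin (TCP) lies between the finger pads; the fingertips stand 14 mm ahead of it and the grasp point (between the pads) lies 5 mm behind it; z points along the fingers, y is the direction in which the jaws open and shut (so a half turn about z gives the same grasp; the last joint's range is limited). The gripper opens to 85 mm and grips with 20 to 120 N. Pads are 22 mm wide; open, the fingers measure 114 mm over their backs; the gripper's body (76 mm by 85 mm) begins 54 mm behind the grasp point. The pads swing forward as they close: fully open they stand 13 mm farther back than shut.
Start: joints at [-1.229, 0.276, 1.505, -0, 1.361, -0.121], TCP at [0.257, -0.515, 0.245] pointing down, gripper open.
Joint ranges: [-2.89, 2.89], [-0.75, 2.08], [0.22, 2.7], [-1.18, 4.32], [0.11, 2.71], [-2.7, 2.7]. Speed limits (rad/s): [2.57, 2.57, 3.14, 3.14, 3.14, 3.14].

## Interface

Orientations are given as a unit quaternion [w, x, y, z].
In Python, from rig import manip, get_image, job gives the robot as it stands. The module is installed in compiled form; this text tells all that it offers.
- The arm moves only by the tool step_arm, never from a script. Its argument "moves" is one flat list of numbers, 5 for each row, row after row: the shift along the tool's x, y, z as a fraction of full scale, then the turn about the tool's z as a fraction of full scale, then the gripper's target within -1 to 1 (shut at 1, half-way at 0, fully open at -1). In form: [dx, dy, dz, twist, hand, dx, dy, dz, twist, hand, ...]. A call has 1 to 5 rows; each row is the pose to reach, as a shift and turn from the pose commanded when the call began, along the tool's axes at that moment, turning the shorter way round; what a row does not reach only later rows make up. Full scale, the value 1, is 500 mm for a shift and pi rad for a turn. A row lasts 1/10 s, in which the tool goes at most 50 mm and 8.59 degrees, less where a joint would pass 70% of its speed; a pose out of reach is approached as far as the arm can. A call with a number of a shift or a turn outside -1 to 1 is refused whole. A call with a gripper value outside its range is refused whole. The fingers move at their own pace and stop on an object; "force" is the grip in N (left out, the last holds). Time passes only in rows, so rows that repeat a pose let the fingers close. It gives the time, the measured TCP pose, the force and the opening at its end, in the units of the state.
- manip.get_state(): the state, without advancing time (a new reading comes with each control period).
- get_image(name): name is "scene" or "top" or "wrist"; returns a dict with "frame" (480x640x3 uint8, blue, green, red), "fx", "fy", "cx", "cy" (pixels), "rvec" (rotation vector, rad) and "tvec" (3), from world to camera coordinates, as OpenCV has them; the wrist camera has in their place "T_tool_cam" (4x4, takes a point from camera to tool coordinates, whose origin is the TCP and whose axes are the flange's). Camera axes: x right, y down, z forward; pixel columns grow to the right and rows downward; lengths in m; the calibration is good to about 2 mm. A picture is of the moment at which its call begins: read the wrist's pose just before it. There is no depth.
- job.sign_off(): hands the job in, once; it reports no verdict.
The state is a dict: "clock": time; "qpos": joint angles; "qd": joint speeds; "effort": joint torques, N m; "position": TCP position; "ee_rot": TCP orientation; "contact_force": force on the tool from outside, world axes, zero at the start; "moment": the same for the moment, N m; "width": finger opening in m.
Only numpy, scipy, OpenCV 4.12 (cv2) and the standard library are available. Lean on these libraries where they do the work, as an engineer would, in place of code of your own. Each camera call takes 0.05 s, during which the arm holds its last target. There are 200 camera calls.

## Task

Stand every flanged bush, flange down, in a pocket of its own in the flat tray, then slide the loaded tray by its handle fully home into the cradle of the turnover stand, drawing the cradle's slide bolt back first if it is in the way. Push the bolt fully shut across the tray's front, give the tray handle a firm outward tug to confirm the bolt holds, and only then swing the crank over the top until the cradle is completely upside down, with tray and bushes still inside, and let go. Leave the other things on the bench where they are.

Things in the scene. Friction and masses are not known exactly. Their poses are not given: they have to be found in the camera images.
- bush1: Flanged bush of plain turned aluminium, 42 g: flange 32 mm across and 10 mm high below, neck 22 mm across above it, 28 mm high in all, dark bore on top. Origin: centre of the flange's underside; z up along its axis. One of up to four alike; may be absent.
- bush2: Flanged bush of plain turned aluminium, 42 g: flange 32 mm across and 10 mm high below, neck 22 mm across above it, 28 mm high in all, dark bore on top. Origin: centre of the flange's underside; z up along its axis. One of up to four alike; may be absent.
- bush3: Flanged bush of plain turned aluminium, 42 g: flange 32 mm across and 10 mm high below, neck 22 mm across above it, 28 mm high in all, dark bore on top. Origin: centre of the flange's underside; z up along its axis. One of up to four alike; may be absent.
- bush4: Flanged bush of plain turned aluminium, 42 g: flange 32 mm across and 10 mm high below, neck 22 mm across above it, 28 mm high in all, dark bore on top. Origin: centre of the flange's underside; z up along its axis. One of up to four alike; may be absent.
- tray: Flat aluminium tray, about 0.22 kg empty, 90 mm long (x) by 100 mm wide (y), floor 4 mm thick, with 2 x 2 square pockets 40 mm wide centred at x, y = +-22 mm; rim and dividers reach 14 mm above the underside. A 5 mm flange (4 mm thick) runs along both y sides. Origin: centre of the underside; z up. The handle stands at its front, towards -x.
- tray_handle (a point): Grip point of the tray's black upright handle plate, at tray (-78, 0, 26) mm. Plate: 10 mm thick in y, from tray x = -97 to -45 mm, 6 to 38 mm above the tray's underside. Axes as the tray's.
- stand: Turnover stand, fixed to the bench: grey foot 170 x 200 mm and 12 mm high with two posts (y = +-59 to +-73 mm, tops 139 mm high); the cradle swings between them about the y axis, 120 mm above the bench. Origin: centre of the foot's underside. Its mouth faces -x (towards robot's left); the crank is on its -y side.
- slot (a point): Where the tray's origin lies, axes as the tray's, when the tray is fully home against the rear stop of the cradle: 1 mm in x and -20 mm in z from the axis, turning with the cradle. The tray enters moving to +x, handle last. The mouth is at slot x = -49 mm, with flares and ramps reaching out to about -69 mm.
- axis (a point): Middle of the cradle's turning axis, fixed to the stand (axes as the stand's), 120 mm above its origin. The steel cradle has 1.5 mm play on each side of the tray, keeper lips over the tray's flanges (3 mm vertical play), and a clear cover with its underside 37 mm and its top 41 mm above the runners the tray slides on.
- cradle (a joint): Turn of the cradle, rad: 0 level as at the start, pi completely upside down, with a stop at each end. Turns about the stand's +y axis, so the mouth and crank grip rise and go over the top to +x. Friction about 0.3 N m; it stays where it is left.
- crank_grip (a point): Middle of the black crank pin, a round bar 14 mm thick and 52 mm long along the stand's y (point y is along it), free for 30 mm towards the posts and 22 mm outwards, 70 mm from the axis. At the start it lies 70 mm to -x of the axis, at the height of the axis; it turns with the cradle.
- bolt (a joint): Slide bolt on the front edge of the cradle's cover, m: 0 drawn back, 0.030 fully shut. It grows towards the stand's -y. Above about 0.003 its brass tongue blocks the tray's way in; shut, it stands 3 mm in front of the home tray, so the tray has 3 mm of play before it bears on the bolt. Friction 1.5 N; it stays where it is left and starts anywhere.
- bolt_knob (a point): Grip point on the bolt's black upright knob, 12 x 12 mm square, 10 mm below the knob's top and 24 mm above the clear cover's top. Axes as the cradle's; the bolt slides along y.
There are look-alikes about, which are no part of the job. Several things have the shape of the tray; the one meant has the colours described above.

How it is judged:
By the outcome, as a careful person would: the job done as asked, in the order asked, and still so for the second after the job is handed in, with the robot touching nothing.
Of bush1, bush2, bush3, bush4 only 3 to 4 are there at a start; the rules pass over those that are not, and their reading is None.
At some moment in a run one of bush1, bush2, bush3, bush4 may be knocked a few centimetres aside while the robot is not near it.
It also fails if it takes over 210 s, if anything falls off the work surface, if the arm or the gripper's body presses on something with over 40 N, if the wrist force passes 120 N, or if a joint passes its speed limit or range.

## Working session

There is one attempt and no reset: what is moved stays moved. The work goes in short steps, Python scripts to look and compute and a tool call to move; the robot and the scene stay as the last step left them, time stands still between calls to the robot, and variables do not carry over. Pictures are saved under pics/ and viewed, about 12 in all and at most 16, crops included, and the job is handed in when it is done.

Besides the shell and the picture viewer there is one more tool, called after "Emit:" as name(argument=value, ...) on one line, values as JSON. step_arm: Moves the arm, as the interface text tells. Its arguments: {"type":"object","properties":{"moves":{"type":"array","items":{"type":"number","minimum":-1,"maximum":1}},"force":{"type":"number"}},"required":["moves"]}

```bash
mkdir -p pics; ls; cat > h.py <<'E'
import numpy as np, cv2, json
from rig import manip, get_image, job
from scipy.spatial.transform import Rotation as R
def st(): 
    s=manip.get_state(); return s
def Rq(q): return R.from_quat([q[1],q[2],q[3],q[0]]).as_matrix()
def cam(name):
    s=manip.get_state(); im=get_image(name)
    K=np.array([[im['fx'],0,im['cx']],[0,im['fy'],im['cy']],[0,0,1.]])
    if name=='wrist':
        T=np.eye(4);T[:3,:3]=Rq(s['ee_rot']);T[:3,3]=s['position']
        Twc=T@np.array(im['T_tool_cam'])
    else:
        Rm=cv2.Rodrigues(np.array(im['rvec'],float))[0];t=np.array(im['tvec'],float).ravel()
        Twc=np.eye(4);Twc[:3,:3]=Rm.T;Twc[:3,3]=-Rm.T@t
    return dict(f=im['frame'],K=K,T=Twc)
def ray(c,uv):
    d=c['T'][:3,:3]@np.linalg.inv(c['K'])@np.array([uv[0],uv[1],1.]);return c['T'][:3,3],d
def onz(c,uv,z):
    o,d=ray(c,uv);return o+d*(z-o[2])/d[2]
def proj(c,P):
    p=c['T'][:3,:3].T@(np.asarray(P,float)-c['T'][:3,3]);q=c['K']@p;return q[:2]/q[2]
def save(c,n): 
    cv2.imwrite(f'pics/{n}.png',c['f'])
    np.savez(f'pics/{n}.npz',**c)
def load(n): return dict(np.load(f'pics/{n}.npz'))
def tri(c1,u1,c2,u2):
    (a,d),(b,e)=ray(c1,u1),ray(c2,u2)
    s=np.linalg.lstsq(np.c_[d,-e],b-a,rcond=None)[0]
    p,q=a+d*s[0],b+e*s[1];return (p+q)/2,np.linalg.norm(p-q)
E
python3 - <<'E'
from h import *
for n in('scene','top'):
    c=cam(n);save(c,n+'0');print(n,c['K'][0,0],c['T'].round(3).tolist())
s=st();print(s)
c=cam('wrist');print(c['T'].round(3))
E
```

```text
pics
scene 496.2957126830217 [[-0.893, 0.327, -0.31, 0.739], [0.451, 0.672, -0.588, 0.504], [0.016, -0.664, -0.747, 0.687], [0.0, 0.0, 0.0, 1.0]]
top 607.8116479435895 [[-0.064, -0.974, 0.217, 0.258], [-0.998, 0.064, -0.01, 0.047], [-0.004, -0.217, -0.976, 1.233], [0.0, 0.0, 0.0, 1.0]]
{'clock': 0.1, 'qpos': array([-1.22901487e+00,  2.76489969e-01,  1.50599615e+00, -1.55607097e-05,
        1.36070500e+00, -1.21018070e-01]), 'qd': array([-3.50654781e-04, -3.12639904e-04, -2.71652501e-03,  9.32161628e-05,
       -1.12952336e-03, -1.43485866e-03]), 'effort': array([ 7.87981025e-04, -4.17697299e+01, -2.46405619e+01, -3.15589814e-04,
        5.81047585e-03,  1.58829067e-05]), 'position': array([ 0.25654101, -0.51409675,  0.24455417]), 'ee_rot': array([-7.93526008e-04,  9.73345642e-01,  2.29341716e-01, -9.56027916e-05]), 'contact_force': array([ 0.13049016,  0.30253266, -0.35584053]), 'moment': array([ 0.02263005, -0.04150433,  0.04366764]), 'width': 0.08548678748239434}
[[ 0.447 -0.855 -0.263  0.324]
 [-0.895 -0.427 -0.131 -0.48 ]
 [-0.     0.294 -0.956  0.374]
 [ 0.     0.     0.     1.   ]]
```

View pics/scene0.png

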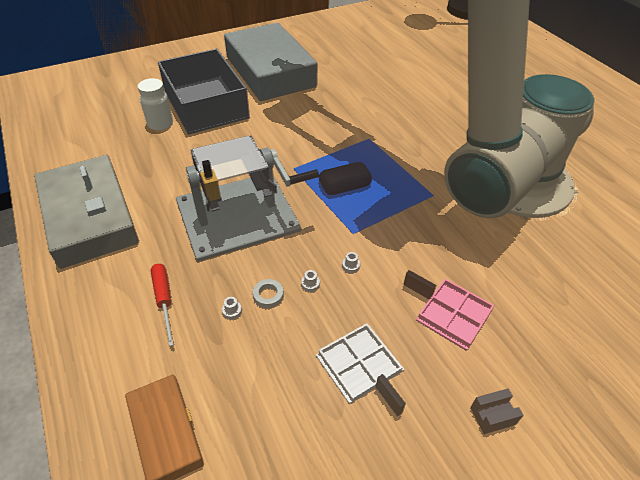

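View pics/top0.png

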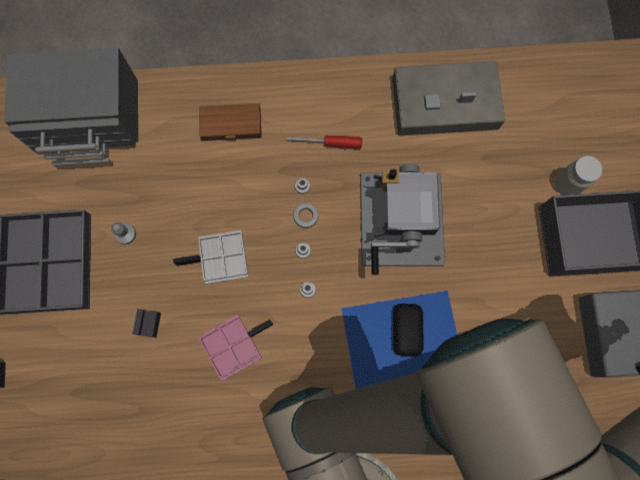

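Scene/top show: the white/aluminium tray at top (223,257) with black handle toward (187,261); a pink look-alike at (231,347). Bushes at (303,186), (304,250) and (308,290); a washer-like ring at (305,215); an odd grey item at (123,232). The stand is at (402,218). I'll check these in one close montage.

```bash
python3 - <<'E'
from h import *
t=load('top0');s=load('scene0')
def crop(c,x,y,w,h,W,H): return cv2.resize(c['f'][y:y+h,x:x+w],(W,H),interpolation=cv2.INTER_CUBIC)
a=np.hstack([crop(t,90,200,70,60,350,300),crop(t,270,170,90,60,450,300)])
a2=np.hstack([crop(t,350,155,100,75,400,300),crop(s,170,130,100,75,400,300)])
cv2.imwrite('pics/m1.png',np.vstack([a,a2]))
for p in [(303,186),(304,250),(308,290),(123,232),(305,215)]: print(p,onz(t,p,0.028).round(3))
E
```

```text
(303, 186) [0.641 0.039 0.028]
(304, 250) [0.506 0.046 0.028]
(308, 290) [0.424 0.043 0.028]
(123, 232) [0.567 0.412 0.028]
(305, 215) [0.579 0.039 0.028]
```

View pics/m1.png

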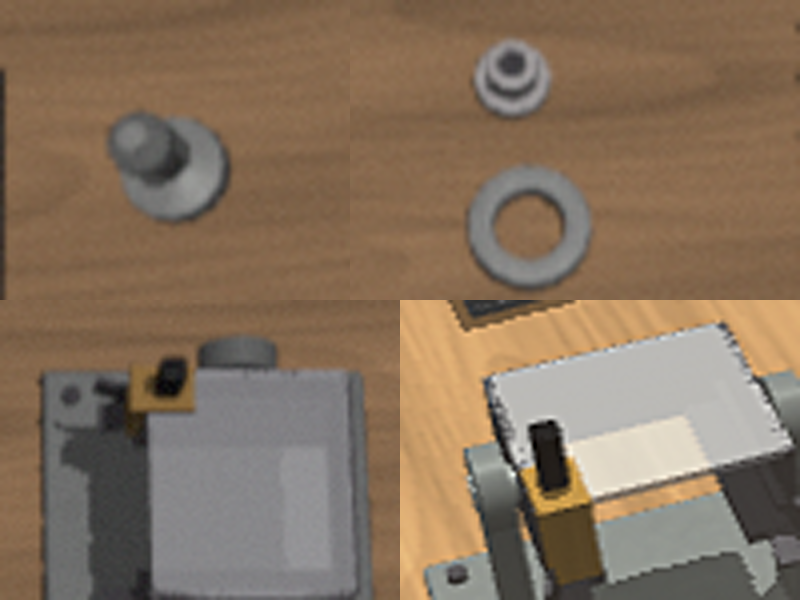

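The crops show a tall boreless peg at (123,232), which is a look-alike, and a plain ring at (305,215). The real bushes have a neck and dark bore. The white tray is the aluminium one, and the brass bolt is at the stand's +y side. Next I'll take first measurements.

```bash
python3 - <<'E'
from h import *
t=load('top0');s=load('scene0');w=cam('wrist');print(w['K'][0,0])
hsv=cv2.cvtColor(t['f'],cv2.COLOR_BGR2HSV)
m=((hsv[...,1]<45)&(hsv[...,2]>130)).astype(np.uint8)
n,l,S,C=cv2.connectedComponentsWithStats(m)
for i in range(1,n):
    if S[i,4]>40: print(S[i],C[i].round(1),onz(t,C[i],0.02).round(3))
# tray
i=l[257,215] or l[260,235]
mm=cv2.morphologyEx((m*255)[225:290,190:255],cv2.MORPH_CLOSE,np.ones((7,7)))
cs=max(cv2.findContours(mm,0,2)[0],key=cv2.contourArea)
r=cv2.minAreaRect(cs+np.array([190,225]));b=cv2.boxPoints(r);print(r)
P=np.array([onz(t,p,0.014) for p in b]);print(P.round(4),np.linalg.norm(np.diff(P,axis=0),axis=1),P.mean(0))
# black handle top
mk=(hsv[...,2]<50).astype(np.uint8)
n,l,S,C=cv2.connectedComponentsWithStats(mk)
for i in range(1,n):
    if S[i,4]>20 and S[i,4]<1500: print('blk',S[i],C[i].round(1))
br=((hsv[...,0]>12)&(hsv[...,0]<28)&(hsv[...,1]>140)&(hsv[...,2]>90)).astype(np.uint8)
n,l,S,C=cv2.connectedComponentsWithStats(br)
for i in range(1,n):
    if S[i,4]>20: print('brass',S[i],C[i].round(1))
for p in [(361,173),(441,172),(445,265),(361,266)]: print(onz(t,p,.012).round(3))
E
```

```text
418.0105610242403
[576 156  26  25 519] [588.5 168. ] [ 0.644 -0.56   0.02 ]
[295 178  15  14  96] [302.  184.6] [0.647 0.041 0.02 ]
[ 388  178   46   51 1970] [410.3 205. ] [ 0.588 -0.18   0.02 ]
[295 204  22  22 158] [306.4 215.3] [0.58  0.036 0.02 ]
[ 198  230   50   54 1837] [222.8 256.8] [0.504 0.211 0.02 ]
[125 232   9  10  58] [128.6 236.5] [0.559 0.403 0.02 ]
[296 243  15  14 118] [303.1 249.3] [0.509 0.048 0.02 ]
[373 243  33   2  66] [389.  243.5] [ 0.51  -0.128  0.02 ]
[300 282  15  15 126] [307.8 288.8] [0.428 0.043 0.02 ]
[ 482  343   62  107 1668] [511.6 387.6] [ 0.21  -0.338  0.02 ]
[383 467  12  13  56] [389.4 472.8] [ 0.07  -0.088  0.02 ]
[322 469  12  11  83] [327.7 474.8] [0.073 0.028 0.02 ]
((222.03785705566406, 256.572998046875), (47.828521728515625, 44.60529327392578), 81.02737426757812)
[[0.5516 0.2654 0.014 ]
 [0.5604 0.1742 0.014 ]
 [0.4609 0.1631 0.014 ]
 [0.4525 0.2527 0.014 ]] [0.09158105 0.10010912 0.09001981] [0.50631558 0.21384676 0.014     ]
blk [607   0  33  39 841] [624.5  16.2]
blk [392  73 111  62 747] [435.9 121.9]
blk [ 12 128  77  19 787] [ 54.4
[... 731 characters left out ...]
322.5]
blk [152 312   8  25  95] [155.9 324.4]
blk [248 321  25  16 131] [259.8 328.2]
blk [  0 362   5  25 119] [  1.9 373.7]
blk [636 362   4  12  35] [637.8 367. ]
blk [389 374  23  18  97] [401.  381.7]
blk [381 381   7   8  23] [384.  384.4]
blk [342 384  37  21 142] [362.3 392.7]
blk [379 385  13  11  40] [385.4 390.1]
blk [267 387  59  28 404] [295.4 397.7]
blk [301 397  28  16 125] [312.5 403.9]
blk [329 397  12   8  36] [334.6 400.2]
blk [542 408  98  72 880] [608.1 447.5]
blk [292 412   5  22  25] [293.1 422.4]
blk [287 452  49  21  86] [310.  463.3]
brass [383 172  15  11  45] [388.7 178.4]
[ 0.667 -0.084  0.012]
[ 0.658 -0.253  0.012]
[ 0.459 -0.239  0.012]
[ 0.468 -0.068  0.012]
```

Emit:
step_arm(moves=[0.98,-0.88,-0.21,-0.353,-1,0.98,-0.88,-0.21,-0.353,-1,0.98,-0.88,-0.21,-0.353,-1,0.98,-0.88,-0.21,-0.353,-1,0.98,-0.88,-0.21,-0.353,-1])

```text
clock: 0.7
position: [0.3477, -0.283, 0.2849]
ee_rot: [0.0, 0.82, 0.572, 0.0]
contact_force: [1.4, -0.9, 0.1]
width: 0.0854
```

Emit:
step_arm(moves=[0.82,0.02,-0.13,-0.112,-1,0.82,0.02,-0.13,-0.112,-1,0.82,0.02,-0.13,-0.112,-1,0.82,0.02,-0.13,-0.112,-1,0.82,0.02,-0.13,-0.112,-1])

```text
clock: 1.2
position: [0.4398, -0.0539, 0.3242]
ee_rot: [0.0, 0.709, 0.705, 0.0]
contact_force: [1.7, -0.5, 1.1]
width: 0.0854
```

```bash
cat >> h.py <<'E'
def to(x,y,z,a):
    s=st();M=Rq(s['ee_rot']);p=s['position'];d=M.T@(np.array([x,y,z])-p)/0.5
    a0=np.degrees(np.arctan2(M[1,0],M[0,0]));da=(a-a0+180)%360-180
    print('pos',p.round(4),'a',a0.round(2),'tilt',M[2,2].round(5),'w',round(s['width'],4),'F',s['contact_force'].round(1),'t',s['clock'],'-> fr',d.round(4),'tw',round(-da/180,4))
E
python3 -c "
from h import *
to(.5,.1,.35,90)"
```

```text
pos [ 0.4398 -0.0539  0.3242] a 89.64 tilt -1.0 w 0.0854 F [ 1.7 -0.5  1.1] t 1.2 -> fr [ 0.3085  0.1186 -0.0516] tw -0.002
```

Emit:
step_arm(moves=[0.308,0.119,-0.052,-0.002,-1,0.308,0.119,-0.052,-0.002,-1,0.308,0.119,-0.052,-0.002,-1,0.308,0.119,-0.052,-0.002,-1,0.308,0.119,-0.052,-0.002,-1])

```text
clock: 1.7
position: [0.5008, 0.1003, 0.3496]
ee_rot: [-0.0, 0.706, 0.709, 0.0]
contact_force: [-0.3, -1.8, -0.7]
width: 0.0854
```

```bash
python3 - <<'E'
from h import *
to(.5,.1,.35,90)
w=cam('wrist');save(w,'w1');t=cam('top');save(t,'top1');s=cam('scene');save(s,'scene1')
cv2.imwrite('pics/m2.png',np.vstack([w['f'][:400,:],np.hstack([cv2.resize(t['f'],(320,200)),cv2.resize(s['f'],(320,200))])]))
for p in [(.641,.039,.028),(.506,.046,.028),(.424,.043,.028),(.506,.214,.014),(.563,-.161,.141)]: print(proj(w,p).round(0),proj(s,p).round())
E
```

```text
pos [0.5008 0.1003 0.3496] a 90.25 tilt -1.0 w 0.0854 F [-0.3 -1.8 -0.7] t 1.7 -> fr [-0.0006 -0.0016 -0.0007] tw 0.0014
[441. 242.] [234. 298.]
[322. 236.] [312. 271.]
[249. 238.] [353. 254.]
[323.  76.] [361. 357.]
[378. 464.] [229. 157.]
```

View pics/m2.png

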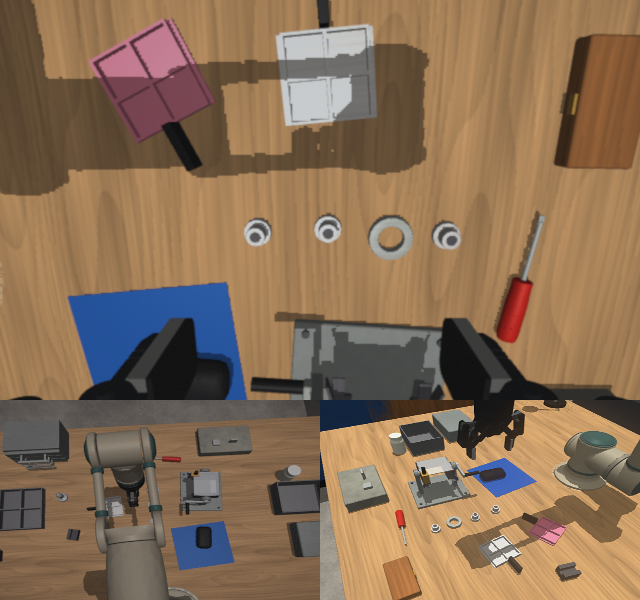

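The montage shows three bushes at wrist (258,232), (327,230) and (447,237), with the ring at (390,238). The tray is at (326,75) and the mouth and stand are at the bottom. No fourth bush is visible. Next I'll measure the bore centres in the views and triangulate.

```bash
cat >> h.py <<'E'
def bore(c,uv,r=14,k=8):
    """bore centre (subpixel) near uv: flange blob, dark hole inside"""
    x,y=int(uv[0]),int(uv[1]);g=cv2.cvtColor(c['f'],cv2.COLOR_BGR2GRAY)[y-r:y+r+1,x-r:x+r+1]
    g=cv2.resize(g,None,fx=k,fy=k,interpolation=cv2.INTER_CUBIC)
    hs=cv2.resize(c['f'][y-r:y+r+1,x-r:x+r+1],None,fx=k,fy=k,interpolation=cv2.INTER_CUBIC)
    sat=cv2.cvtColor(hs,cv2.COLOR_BGR2HSV)[...,1]
    br=((sat<60)&(g>60)).astype(np.uint8)
    n,l,S,C=cv2.connectedComponentsWithStats(br);
    if n<2: return None
    i=1+np.argmax(S[1:,4]);cs=max(cv2.findContours((l==i).astype(np.uint8),0,2)[0],key=cv2.contourArea)
    h=cv2.convexHull(cs);M=np.zeros_like(g);cv2.drawContours(M,[h],-1,1,-1)
    (fx,fy),fr=cv2.minEnclosingCircle(h);Me=cv2.erode(M,np.ones((k*2+1,k*2+1)))
    d=((g<100)&(Me>0)).astype(np.uint8);n,l,S,C=cv2.connectedComponentsWithStats(d)
    b=None
    if n>1: i=1+np.argmax(S[1:,4]);b=np.array([x-r,y-r])+(C[i]+.5)/k-.5
    return b,np.array([x-r,y-r])+(np.array([fx,fy])+.5)/k-.5,fr/k
E
python3 - <<'E'
from h import *
w=load('w1');t=load('top0');s=load('scene0')
for a,b,c in [((258,233),(308,289),(352,263)),((327,230),(303,250),(311,281)),((447,237),(303,185),(232,308))]:
    B=[bore(w,a,18),bore(t,b,11),bore(s,c,13)]
    print([ (x[0].round(1) if x[0] is not None else None,x[1].round(1),round(x[2],1)) for x in B])
    for C,x in zip((w,t,s),B):
        print('   bore@28',onz(C,x[0],.028).round(4) if x[0] is not None else None,'flange@8',onz(C,x[1],.008).round(4))
E
```

```text
[(array([260. , 227.8]), array([257.4, 232.3]), 14.4), (array([307.3, 287.6]), array([307.2, 289.2]), 8.2), (array([350.7, 263.5]), array([350.8, 262. ]), 10.7)]
   bore@28 [0.4371 0.0552 0.028 ] flange@8 [0.431  0.0444 0.008 ]
   bore@28 [0.4289 0.0441 0.028 ] flange@8 [0.4284 0.0444 0.008 ]
   bore@28 [0.4388 0.0598 0.028 ] flange@8 [0.4279 0.0435 0.008 ]
[(array([327.7, 233.3]), array([327.4, 228.5]), 14.1), (array([302.6, 247.8]), array([302.6, 249.9]), 8.1), (array([310.3, 281.9]), array([310.2, 280.5]), 11.1)]
   bore@28 [0.5127 0.0491 0.028 ] flange@8 [0.5128 0.0493 0.008 ]
   bore@28 [0.5104 0.0485 0.028 ] flange@8 [0.5102 0.0487 0.008 ]
   bore@28 [0.5179 0.0645 0.028 ] flange@8 [0.51   0.0484 0.008 ]
[(array([444.5, 232.2]), array([446.6, 235.4]), 15.2), (array([301.9, 182.3]), array([302.1, 185.2]), 8.0), (array([231.5, 309.2]), array([230.9, 307.6]), 11.5)]
   bore@28 [0.6436 0.0509 0.028 ] flange@8 [0.6528 0.0415 0.008 ]
   bore@28 [0.6492 0.0412 0.028 ] flange@8 [0.6492 0.041  0.008 ]
   bore@28 [0.653 0.058 0.028] flange@8 [0.6502 0.0409 0.008 ]
```

```bash
python3 - <<'E'
from h import *
t=load('top0');w=load('w1')
h=onz(t,(186.7,260.1),.038);print('handle',h.round(4))
hsv=cv2.cvtColor(w['f'],cv2.COLOR_BGR2HSV)
m=((hsv[...,1]<50)&(hsv[...,2]>70)).astype(np.uint8)*255
m[:,:250]=0;m[:,420:]=0;m[160:]=0
m=cv2.morphologyEx(m,cv2.MORPH_CLOSE,np.ones((9,9)))
cs=max(cv2.findContours(m,0,2)[0],key=cv2.contourArea);r=cv2.minAreaRect(cs);b=cv2.boxPoints(r);print(r)
for z in(.004,.014):
    P=np.array([onz(w,p,z) for p in b]);print(P.round(4).tolist(),np.linalg.norm(np.diff(P,axis=0),axis=1).round(4),P.mean(0).round(4))
for n,p,z in [('knobtop',(392.1,174.1),.170),('crank',(374.3,259.4),.123)]: print(n,onz(t,p,z).round(4))
E
```

```text
handle [0.4984 0.2814 0.038 ]
((327.81304931640625, 74.21956634521484), (94.3468246459961, 97.29127502441406), 84.44703674316406)
[[0.4565, 0.2572, 0.004], [0.5558, 0.2664, 0.004], [0.5696, 0.1746, 0.004], [0.4641, 0.1642, 0.004]] [0.0997 0.0928 0.106 ] [0.5115 0.2156 0.004 ]
[[0.4575, 0.2555, 0.014], [0.5546, 0.2645, 0.014], [0.5682, 0.1746, 0.014], [0.4649, 0.1645, 0.014]] [0.0976 0.0909 0.1038] [0.5113 0.2148 0.014 ]
knobtop [ 0.6079 -0.1242  0.17  ]
crank [ 0.46   -0.0832  0.123 ]
```

Emit:
step_arm(moves=[-0.113,-0.144,0.48,-0.001,0,-0.113,-0.144,0.48,-0.001,0,-0.113,-0.144,0.48,-0.001,0,-0.113,-0.144,0.48,-0.001,0,-0.113,-0.144,0.48,-0.001,0])

```text
clock: 2.35
position: [0.4286, 0.041, 0.115]
ee_rot: [0.001, 0.707, 0.708, 0.0]
contact_force: [1.3, -0.0, 0.3]
width: 0.0429
```

Emit:
step_arm(moves=[0.006,0.001,0.1,0,0,0.006,0.001,0.18,0,0,0.006,0.001,0.18,0,0,0.006,0.001,0.18,0,1,0.006,0.001,0.18,0,1], force=30)

```text
clock: 2.85
position: [0.4322, 0.0452, 0.0281]
ee_rot: [0.002, 0.706, 0.708, 0.001]
contact_force: [0.0, 0.2, -0.1]
width: 0.0203
```

Emit:
step_arm(moves=[0,0,0,0,1,0,0,0,0,1])

```text
clock: 3.05
position: [0.4317, 0.0457, 0.0278]
ee_rot: [0.001, 0.706, 0.708, 0.001]
contact_force: [-0.0, -0.6, -0.5]
width: 0.0203
```

Emit:
step_arm(moves=[0,0,-0.1,0,1,0,0,-0.14,0,1,0.375,0.103,-0.14,0,1,0.375,0.103,-0.14,0,1,0.375,0.103,-0.14,0,1])

```text
clock: 3.55
position: [0.4706, 0.192, 0.0978]
ee_rot: [0.001, 0.706, 0.708, 0.001]
contact_force: [1.6, -0.9, -0.8]
width: 0.0208
```

Emit:
step_arm(moves=[0.075,0.025,0,0,1,0.075,0.025,0,0,1,0.075,0.025,0,0,1])

```text
clock: 3.85
position: [0.4819, 0.2289, 0.0967]
ee_rot: [0.0, 0.705, 0.709, 0.0]
contact_force: [-0.0, -0.6, 0.2]
width: 0.0203
```

```bash
python3 - <<'E'
from h import *
to(.483,.2333,.035,90)
w=cam('wrist');save(w,'w2')
cv2.imwrite('pics/w2.png',w['f'])
E
```

```text
pos [0.4819 0.2289 0.0967] a 90.33 tilt -1.0 w 0.0203 F [-0.  -0.6  0.2] t 3.85 -> fr [0.0089 0.0021 0.1233] tw 0.0018
```

View pics/w2.png

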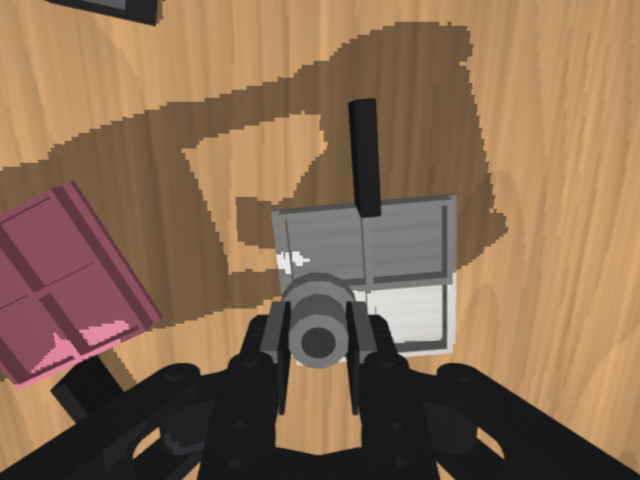

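Emit:
step_arm(moves=[0.009,0.002,0.07,0,1,0.009,0.002,0.12,0,1,0.009,0.002,0.128,0,1,0.009,0.002,0.128,0,1,0.009,0.002,0.128,0,1])

```text
clock: 4.4
position: [0.483, 0.2315, 0.0327]
ee_rot: [0.0, 0.706, 0.708, -0.0]
contact_force: [0.3, -0.1, -0.9]
width: 0.0204
```

Emit:
step_arm(moves=[0,0,0,0,1,0,0,0.004,0,1])

```text
clock: 4.6
position: [0.4837, 0.2323, 0.0313]
ee_rot: [0.001, 0.706, 0.708, 0.001]
contact_force: [-1.8, -1.2, 21.9]
width: 0.0203
```

Emit:
step_arm(moves=[0,0,-0.002,0,0.25,0,0,-0.002,0,0.25,0,0,-0.1,0,0.2,0,0,-0.16,0,0,-0.367,0.054,-0.16,0,0])

```text
clock: 5.1
position: [0.4939, 0.1878, 0.1146]
ee_rot: [0.002, 0.704, 0.71, 0.006]
contact_force: [1.1, -0.5, 0.9]
width: 0.0424
```

Emit:
step_arm(moves=[-0.27,0.04,0,0,0,-0.27,0.04,0,0,0,-0.27,0.04,0,0,0,-0.27,0.04,0,0,0])

```text
clock: 5.5
position: [0.5119, 0.0442, 0.1103]
ee_rot: [0.001, 0.708, 0.707, -0.0]
contact_force: [0.0, 0.7, 0.0]
width: 0.0427
```

```bash
python3 - <<'E'
from h import *
w=cam('wrist');save(w,'w3');t=cam('top');save(t,'top3');s=cam('scene');save(s,'s3')
cv2.imwrite('pics/m3.png',np.vstack([w['f'][:300],cv2.resize(s['f'][200:420],(640,293))]))
to(.5108,.0487,.027,90)
for z in [(.5108,.0487,.008),(.6503,.041,.008)]:
  B=bore(s,proj(s,z),13);print(B and (B[1],B[2],onz(s,B[1],.008).round(4)))
E
```

```text
pos [0.5106 0.0485 0.1101] a 90.15 tilt -1.0 w 0.0425 F [-0.  -0.6  0. ] t 5.65 -> fr [0.0003 0.0004 0.1661] tw 0.0008
(array([310.0625    , 280.49928188]), 11.068148612976074, array([0.5103, 0.0483, 0.008 ]))
(array([230.85656166, 307.55252266]), 11.473087310791016, array([0.6502, 0.0409, 0.008 ]))
```

View pics/m3.png

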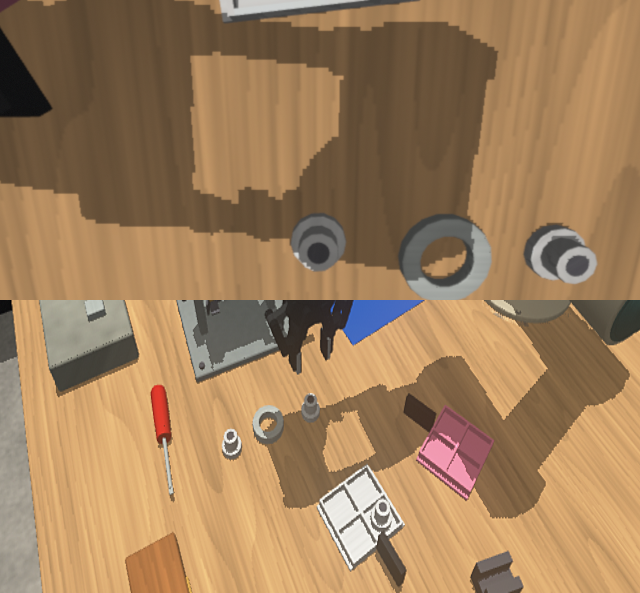

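Bush1 stands in a handle-side pocket of the white tray (montage ≈ (380,515)). The other two bushes haven't moved.

Emit:
step_arm(moves=[0,0,0.09,0,0,0,0,0.168,0,0,0,0,0.168,0,0,0,0,0.168,0,1,0,0,0.168,0,1])

```text
clock: 6.15
position: [0.5124, 0.0489, 0.0278]
ee_rot: [0.001, 0.706, 0.709, 0.001]
contact_force: [-0.3, -0.1, -0.6]
width: 0.0206
```

Emit:
step_arm(moves=[0,0,0,0,1,0,0,0,0,1])

```text
clock: 6.35
position: [0.512, 0.0483, 0.0277]
ee_rot: [0.001, 0.706, 0.708, 0.001]
contact_force: [-0.7, 1.1, -0.4]
width: 0.0206
```

Emit:
step_arm(moves=[0,0,-0.1,0,1,0,0,-0.14,0,1,0.291,0.038,-0.14,0,1,0.291,0.038,-0.14,0,1,0.291,0.038,-0.14,0,1])

```text
clock: 6.85
position: [0.5302, 0.1952, 0.0977]
ee_rot: [0.001, 0.706, 0.708, 0.001]
contact_force: [0.5, -0.2, -0.3]
width: 0.0205
```

Emit:
step_arm(moves=[0,0,0,0,1,0,0,0,0,1])

```text
clock: 7.05
position: [0.5293, 0.1945, 0.0967]
ee_rot: [0.0, 0.705, 0.709, 0.0]
contact_force: [-0.2, -0.2, -0.9]
width: 0.0208
```

Emit:
step_arm(moves=[0,0.003,0.07,0,1,0,0.003,0.12,0,1,0,0.003,0.13,0,1,0,0.003,0.131,0,1,0,0.003,0.131,0,1])

```text
clock: 7.55
position: [0.5311, 0.1925, 0.0312]
ee_rot: [0.0, 0.706, 0.708, -0.0]
contact_force: [-0.7, 0.6, -2.1]
width: 0.0204
```

Emit:
step_arm(moves=[0,0,0,0,1])

```text
clock: 7.65
position: [0.5313, 0.193, 0.0313]
ee_rot: [0.0, 0.706, 0.708, 0.0]
contact_force: [-1.3, -0.5, -1.1]
width: 0.0203
```

Emit:
step_arm(moves=[0,0,0,0,0.25,0,0,0,0,0.25,0,0,-0.1,0,0.2,0,0,-0.16,0,0,-0.304,0.238,-0.16,0,0])

```text
clock: 8.15
position: [0.562, 0.1586, 0.1156]
ee_rot: [0.001, 0.704, 0.71, 0.004]
contact_force: [1.7, 0.2, -0.1]
width: 0.0429
```

```bash
python3 - <<'E'
from h import *
to(.6503,.041,.11,90)
E
```

```text
pos [0.562  0.1586 0.1156] a 90.51 tilt -0.99997 w 0.0429 F [ 1.7  0.2 -0.1] t 8.15 -> fr [-0.2368  0.1745  0.0114] tw 0.0028
```

Emit:
step_arm(moves=[-0.237,0.174,0,0.002,0,-0.237,0.174,0,0.002,0,-0.237,0.174,0,0.002,0,-0.237,0.174,0,0.002,0,-0.237,0.174,0,0.002,0])

```text
clock: 8.65
position: [0.6494, 0.0353, 0.1103]
ee_rot: [-0.0, 0.709, 0.705, -0.0]
contact_force: [-0.7, 0.2, 0.4]
width: 0.0428
```

```bash
python3 - <<'E'
from h import *
s=cam('scene');save(s,'s4')
to(.6503,.041,.027,90)
for z in [(.6503,.041,.008)]:
  B=bore(s,proj(s,z),13);print(B and (B[1],B[2],onz(s,B[1],.008).round(4)))
for x,y in [(.4837,.2323),(.5313,.193)]:
  B=bore(s,proj(s,(x,y,.032)),10);print(proj(s,(x,y,.032)),B)
E
```

```text
pos [0.6486 0.0364 0.1103] a 89.78 tilt -1.0 w 0.0426 F [-0.3  1.4  0.1] t 8.7 -> fr [0.0091 0.0036 0.1666] tw -0.0012
(array([230.82379341, 307.6814127 ]), 11.398872375488281, array([0.6504, 0.0411, 0.008 ]))
[381.80633252 354.61008093] (array([375.85940619, 360.36539421]), array([381., 354.]), 14.760866165161133)
[340.53395448 346.00161376] (array([331.4504668 , 345.89782158]), array([340., 346.]), 14.760866165161133)
```

Emit:
step_arm(moves=[0.007,0.003,0.09,0,0,0.007,0.003,0.168,0,0,0.007,0.003,0.168,0,0,0.007,0.003,0.168,0,1,0.007,0.003,0.168,0,1])

```text
clock: 9.2
position: [0.6521, 0.0405, 0.029]
ee_rot: [0.001, 0.708, 0.706, 0.001]
contact_force: [-0.2, 0.0, -0.5]
width: 0.0208
```

Emit:
step_arm(moves=[0,0,0,0,1,0,0,0,0,1])

```text
clock: 9.4
position: [0.6518, 0.0399, 0.0286]
ee_rot: [0.001, 0.708, 0.706, 0.001]
contact_force: [-0.6, 0.4, -0.2]
width: 0.0204
```

Emit:
step_arm(moves=[0,0,-0.1,0,1,0,0,-0.14,0,1,0.395,-0.25,-0.14,0,1,0.395,-0.25,-0.14,0,1,0.395,-0.25,-0.14,0,1])

```text
clock: 9.9
position: [0.5706, 0.1676, 0.0979]
ee_rot: [0.001, 0.709, 0.705, 0.001]
contact_force: [-0.1, 1.2, -1.0]
width: 0.0204
```

```bash
python3 - <<'E'
from h import *
to(.5268,.2375,.0975,90)
E
```

```text
pos [0.5706 0.1676 0.0979] a 89.72 tilt -1.0 w 0.0204 F [-0.1  1.2 -1. ] t 9.9 -> fr [ 0.1393 -0.0883  0.0008] tw -0.0015
```

Emit:
step_arm(moves=[0.135,-0.086,0,0,1,0.135,-0.086,0,0,1,0.135,-0.086,0,0,1,0.135,-0.086,0,0,1])

```text
clock: 10.3
position: [0.5285, 0.2348, 0.0976]
ee_rot: [0.001, 0.708, 0.707, 0.001]
contact_force: [0.8, -0.4, -0.3]
width: 0.0208
```

```bash
python3 - <<'E'
from h import *
to(.5268,.2375,.032,90)
w=cam('wrist');save(w,'w5');cv2.imwrite('pics/w5.png',w['f'])
E
```

```text
pos [0.5285 0.2348 0.0976] a 89.93 tilt -1.0 w 0.0208 F [ 0.8 -0.4 -0.3] t 10.3 -> fr [ 0.0054 -0.0036  0.1311] tw -0.0004
```

View pics/w5.png

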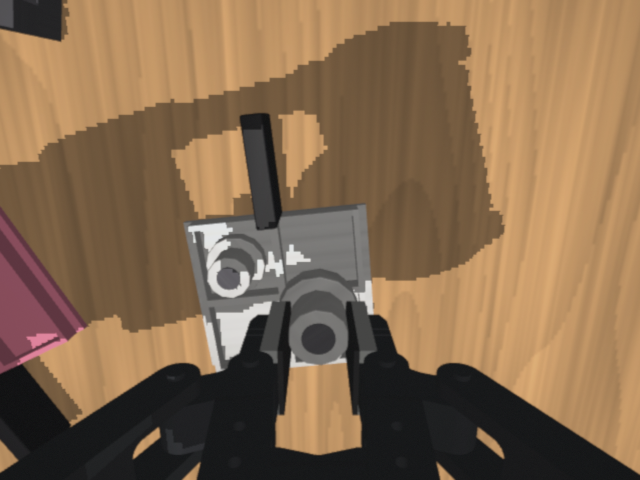

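Emit:
step_arm(moves=[0.004,-0.002,0.07,0,1,0.004,-0.002,0.12,0,1,0.004,-0.002,0.13,0,1,0.004,-0.002,0.131,0,1,0.004,-0.002,0.131,0,1])

```text
clock: 10.85
position: [0.5284, 0.2353, 0.0316]
ee_rot: [0.0, 0.709, 0.705, 0.0]
contact_force: [-0.3, -0.2, 0.2]
width: 0.0204
```

Emit:
step_arm(moves=[0,0,0,0,1])

```text
clock: 10.95
position: [0.5281, 0.2357, 0.0315]
ee_rot: [0.0, 0.709, 0.706, 0.0]
contact_force: [-0.7, -0.4, -0.5]
width: 0.02
```

Emit:
step_arm(moves=[0,0,0,0,0.28,0,0,0,0,0.28,0,0,-0.1,0,0.2,0,0,-0.2,0,0,0,0,-0.3,0,0])

```text
clock: 11.45
position: [0.5268, 0.2363, 0.1827]
ee_rot: [-0.0, 0.708, 0.706, -0.0]
contact_force: [1.6, 0.1, 0.3]
width: 0.0427
```

Emit:
step_arm(moves=[-0.67,0.044,-0.24,0,0,-0.67,0.044,-0.24,0,0,-0.67,0.044,-0.24,0,0,-0.67,0.044,-0.24,0,0,-0.67,0.044,-0.24,0,0])

```text
clock: 11.95
position: [0.5416, -0.0002, 0.2664]
ee_rot: [0.0, 0.708, 0.706, 0.0]
contact_force: [0.8, 0.2, -0.1]
width: 0.0429
```

```bash
python3 - <<'E'
from h import *
to(.55,-.10,.30,90)
E
```

```text
pos [ 5.416e-01 -2.000e-04  2.664e-01] a 89.86 tilt -1.0 w 0.0429 F [ 0.8  0.2 -0.1] t 11.95 -> fr [-0.1996  0.0174 -0.0672] tw -0.0008
```

Emit:
step_arm(moves=[-0.2,0.017,-0.067,0,0,-0.2,0.017,-0.067,0,0,-0.2,0.017,-0.067,0,0,-0.2,0.017,-0.067,0,0])

```text
clock: 12.35
position: [0.5502, -0.0999, 0.2992]
ee_rot: [0.0, 0.709, 0.705, 0.0]
contact_force: [-0.6, -0.4, -0.7]
width: 0.0429
```

```bash
python3 - <<'E'
from h import *
to(.55,-.10,.30,90)
w=cam('wrist');save(w,'w6');s=cam('scene');save(s,'s6');t=cam('top');save(t,'top6')
a=cv2.resize(w['f'],(560,420));b=cv2.resize(t['f'][215:295,180:260],(240,240),interpolation=2);c=cv2.resize(s['f'][315:405,300:420],(240,180))
cv2.imwrite('pics/m6.png',np.hstack([a,np.vstack([b,c])]))
E
```

```text
pos [ 0.5502 -0.0999  0.2992] a 89.66 tilt -1.0 w 0.0429 F [-0.6 -0.4 -0.7] t 12.35 -> fr [-0.0003 -0.0005 -0.0016] tw -0.0019
```

View pics/m6.png

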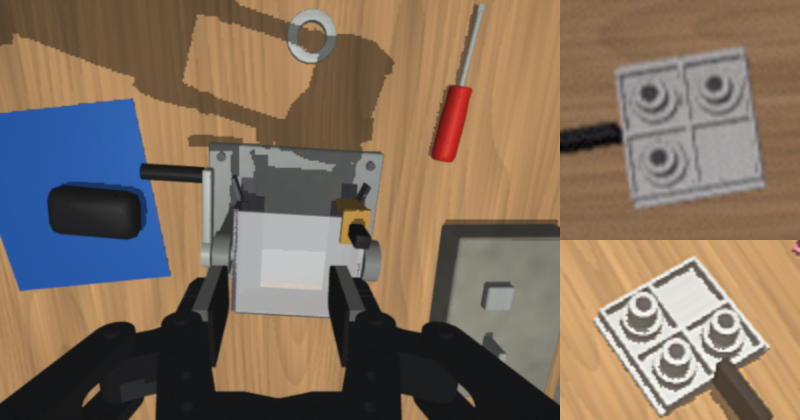

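All three bushes stand in their own pockets (crops at right). The brass bolt sits at the stand's +y front corner, with the knob near wrist pixel (411,273). Next I'll locate the knob precisely, refine the stand pose from the cover and foot, and triangulate the crank.

```bash
python3 - <<'E'
from h import *
w=load('w6');t=load('top6');s=load('scene0')
def blk(c,x0,y0,x1,y1,th=60):
    g=c['f'][y0:y1,x0:x1].max(2);m=(g<th).astype(np.uint8);n,l,S,C=cv2.connectedComponentsWithStats(m)
    for i in np.argsort(-S[1:,4])[:3]+1: print('   ',S[i]+np.array([x0,y0,0,0,0]),(C[i]+[x0,y0]).round(1))
for n,c,b in [('w',w,(390,225,440,300)),('t',t,(380,162,402,186)),('s',s,(195,155,225,190)),('wcrank',w,(150,180,240,215)),('tcrank',load('top0'),(365,243,385,280)),('scrank',s,(285,165,325,190))]:
    print(n);blk(c,*b)
k=8
a=cv2.resize(w['f'][215:300,370:450],None,fx=5,fy=5,interpolation=2)
b=cv2.resize(load('top0')['f'][160:200,370:412],(400,400),interpolation=2)
cv2.imwrite('pics/m7.png',np.hstack([a[:400],b]))
for z in(.14,.165,.175): print(onz(w,(412,275),z).round(4),onz(load('top0'),(392,172),z).round(4))
E
```

```text
w
    [398 256  33  29 568] [410.9 270. ]
    [390 225  27   6  86] [405.9 226.5]
t
    [380 162  22  24 494] [390.5 173.6]
s
    [202 160  10  18 116] [206.8 168.6]
    [199 174   6  16  33] [201.5 182.7]
    [195 164   3   7   8] [195.9 167.2]
wcrank
    [ 161  187   72   22 1202] [195.6 197.4]
tcrank
    [370 246  10  29 199] [374.2 259.4]
    [365 265   1   1   1] [365. 265.]
scrank
    [290 170  35  19 220] [310.3 178. ]
    [290 170  27   8  34] [301.9 173.5]
[ 0.6203 -0.1381  0.14  ] [ 0.6219 -0.1292  0.14  ]
[ 0.6142 -0.1282  0.165 ] [ 0.6136 -0.1252  0.165 ]
[ 0.6118 -0.1243  0.175 ] [ 0.6103 -0.1236  0.175 ]
```

View pics/m7.png

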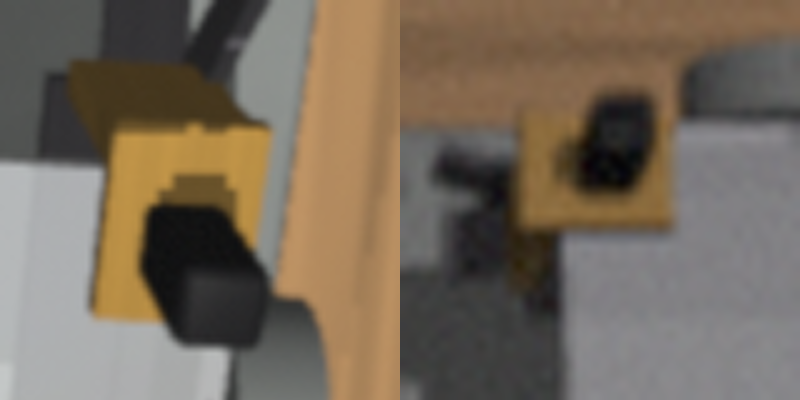

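```bash
python3 - <<'E'
from h import *
w=load('w6');t=load('top0')
print(tri(w,(415.2,276.6),t,(393.6,172)),onz(w,(415.2,276.6),.175),onz(t,(393.6,172),.175))
# crank pin outer end / inner end in wrist (top surface) and top view
print('crank w',onz(w,(195.6,197.4),.12),'t',onz(t,(374.2,259.4),.12), tri(w,(195.6,197.4),t,(374.2,259.4)))
# foot corners in wrist: fine via lines
g=w['f'].astype(int);hsv=cv2.cvtColor(w['f'],cv2.COLOR_BGR2HSV)
m=((hsv[...,1]<40)&(hsv[...,2]>55)).astype(np.uint8)*255
cs=cv2.morphologyEx(m,cv2.MORPH_OPEN,np.ones((3,3)))
for p,n in [((240,163),'front-left'),((438,174),'front-right')]: print(n,onz(w,p,.012))
# front edge of foot: scan columns for wood->grey transition
pts=[]
for x in range(300,430,10):
    col=hsv[140:200,x,1]; i=np.argmax(col<60); pts.append((x,140+i))
print(pts);P=np.array([onz(w,p,.012) for p in pts]);f=np.polyfit(P[:,0],P[:,1],1);print('front edge y = ',f,'angle',np.degrees(np.arctan(f[0])),P.round(4)[[0,-1]])
to(.6118,-.1243,.16,87)
E
```

```text
(array([ 0.61496351, -0.1287136 ,  0.16502128]), np.float64(0.003091297084690554)) [ 0.61397262 -0.12543489  0.175     ] [ 0.61009766 -0.12650476  0.175     ]
crank w [ 0.45955699 -0.08276299  0.12      ] t [ 0.46052004 -0.08335697  0.12      ] (array([ 0.46012821, -0.08278495,  0.12180685]), np.float64(0.0007241864342520422))
front-left [ 0.47455491 -0.06924513  0.012     ]
front-right [ 0.67042405 -0.08121041  0.012     ]
[(300, np.int64(166)), (310, np.int64(167)), (320, np.int64(167)), (330, np.int64(168)), (340, np.int64(169)), (350, np.int64(169)), (360, np.int64(170)), (370, np.int64(171)), (380, np.int64(171)), (390, np.int64(172)), (400, np.int64(172)), (410, np.int64(173)), (420, np.int64(174))]
front edge y =  [-0.06919278 -0.03570205] angle -3.9581455715645935 [[ 0.5336 -0.0725  0.012 ]
 [ 0.6525 -0.0811  0.012 ]]
pos [ 0.5496 -0.097   0.2982] a 89.9 tilt -1.0 w 0.0428 F [ 0.1 -0.4  0.3] t 12.5 -> fr [-0.0547  0.125   0.2761] tw 0.0161
```

Emit:
step_arm(moves=[-0.058,0.125,0.1,0.019,0,-0.058,0.125,0.16,0.019,0,-0.058,0.125,0.16,0.019,0,-0.058,0.125,0.22,0.019,0,-0.058,0.125,0.276,0.019,0], force=30)

```text
clock: 13.0
position: [0.6124, -0.1259, 0.1606]
ee_rot: [-0.0, 0.728, 0.685, 0.0]
contact_force: [-0.1, -0.8, 0.2]
width: 0.0423
```

Emit:
step_arm(moves=[0,0,0,0,0.4,0,0,0,0,0.6,0,0,0,0,1,0,0,0,0,1])

```text
clock: 13.4
position: [0.6117, -0.1265, 0.1611]
ee_rot: [-0.001, 0.729, 0.685, 0.0]
contact_force: [-2.6, 2.4, -7.4]
width: 0.019
```

Emit:
step_arm(moves=[0,0,0,0,1,0,0,0,0,1])

```text
clock: 13.6
position: [0.6122, -0.1267, 0.1611]
ee_rot: [-0.001, 0.729, 0.685, 0.001]
contact_force: [-1.6, 4.0, -6.3]
width: 0.0193
```

```bash
python3 - <<'E'
from h import *
w=cam('wrist');save(w,'w8');s=cam('scene');save(s,'s8')
cv2.imwrite('pics/m8.png',np.hstack([w['f'][200:420,200:500][:, :],cv2.resize(s['f'][120:210,165:290],(306,220),interpolation=2)]))
E
```

```text
(no output)
```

View pics/m8.png

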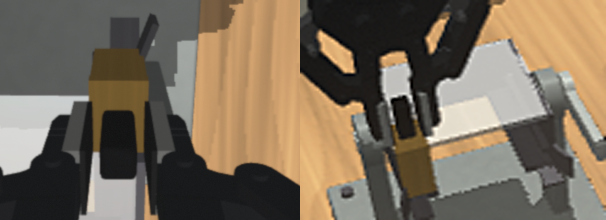

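The pads closed on the wider brass block below the knob, so I'll grip higher on the knob alone.

Emit:
step_arm(moves=[0,0,0,0,0.2,0,0,0,0,0.2,0,0,-0.016,0,0.2,0,0,-0.018,0,1,0,0,-0.018,0,1])

```text
clock: 14.2
position: [0.6135, -0.1284, 0.1717]
ee_rot: [0.002, 0.729, 0.685, 0.001]
contact_force: [-1.0, 0.1, 5.3]
width: 0.0112
```

Emit:
step_arm(moves=[0,0,0,0,1,0,0,0,0,1])

```text
clock: 14.4
position: [0.6135, -0.1284, 0.1716]
ee_rot: [0.002, 0.729, 0.685, 0.001]
contact_force: [-0.5, 0.3, 6.5]
width: 0.0109
```

Emit:
step_arm(moves=[0,0.01,0,0,1,0,0.02,0,0,1,0,0.02,0,0,1])

```text
clock: 14.7
position: [0.6239, -0.1291, 0.1717]
ee_rot: [0.002, 0.729, 0.685, 0.001]
contact_force: [0.2, -0.2, 5.6]
width: 0.0113
```

Emit:
step_arm(moves=[0,0.008,0,0,1,0,0.016,0,0,1,0,0.016,0,0,1])

```text
clock: 15.0
position: [0.6317, -0.1296, 0.1717]
ee_rot: [0.002, 0.729, 0.685, 0.001]
contact_force: [-0.1, -1.0, 6.5]
width: 0.0113
```

Emit:
step_arm(moves=[0,0.006,0,0,1,0,0.012,0,0,1,0,0.012,0,0,1])

```text
clock: 15.3
position: [0.6333, -0.1293, 0.1712]
ee_rot: [-0.002, 0.729, 0.685, -0.003]
contact_force: [-9.4, -0.0, 9.6]
width: 0.0114
```

Emit:
step_arm(moves=[0,-0.008,0,0,1,0,-0.008,0,0,0.3,0,-0.008,0,0,0.3,0,-0.008,-0.1,0,0.3,0,-0.008,-0.18,0,0])

```text
clock: 15.8
position: [0.6322, -0.129, 0.2599]
ee_rot: [-0.001, 0.729, 0.685, -0.001]
contact_force: [0.2, 0.3, 0.2]
width: 0.0421
```

Emit:
step_arm(moves=[0.823,-0.314,0,-0.05,0,0.823,-0.314,0,-0.05,0,0.823,-0.314,0,-0.05,0,0.823,-0.314,0,-0.05,0,0.823,-0.314,0,-0.05,0])

```text
clock: 16.3
position: [0.5575, 0.1114, 0.2595]
ee_rot: [-0.0, 0.673, 0.74, -0.0]
contact_force: [0.9, 0.5, -0.1]
width: 0.0423
```

```bash
python3 - <<'E'
from h import *
to(.4985,.292,.15,95.4)
E
```

```text
pos [0.5575 0.1114 0.2595] a 95.38 tilt -1.0 w 0.0423 F [ 0.9  0.5 -0.1] t 16.3 -> fr [ 0.3708 -0.0836  0.2191] tw -0.0001
```

Emit:
step_arm(moves=[0.37,-0.084,0.219,0,0,0.37,-0.084,0.219,0,0,0.37,-0.084,0.219,0,0,0.37,-0.084,0.219,0,0,0.37,-0.084,0.219,0,0])

```text
clock: 16.8
position: [0.4959, 0.2925, 0.1474]
ee_rot: [-0.002, 0.672, 0.741, -0.002]
contact_force: [-0.2, -0.3, -0.2]
width: 0.0425
```

```bash
python3 - <<'E'
from h import *
to(.4985,.292,.022,95.4)
w=cam('wrist');save(w,'w9');t=cam('top');save(t,'t9');s=cam('scene');save(s,'s9')
cv2.imwrite('pics/m9.png',np.hstack([cv2.resize(w['f'],(480,360)),cv2.resize(s['f'][110:220,160:300],(320,251),interpolation=2)[:360].repeat(1,0) if 0 else cv2.copyMakeBorder(cv2.resize(s['f'][110:220,160:300],(320,251),interpolation=2),0,109,0,0,0)]))
E
```

```text
pos [0.4959 0.2925 0.1474] a 95.58 tilt -0.99999 w 0.0425 F [-0.2 -0.3 -0.2] t 16.8 -> fr [-0.0015  0.0063  0.2508] tw 0.001
```

View pics/m9.png

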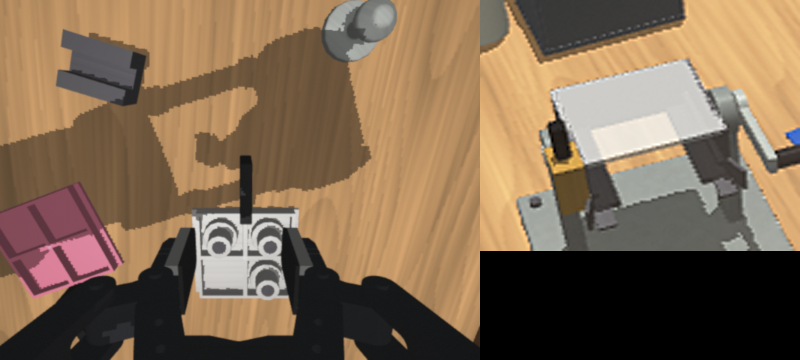

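Bolt fully back and mouth clear; the tray with its three bushes sits below, and the handle is centred between the fingers.

Emit:
step_arm(moves=[-0.001,0.006,0.1,0.001,0,-0.001,0.006,0.2,0.001,0,-0.001,0.006,0.251,0.001,0,-0.001,0.006,0.251,0.001,0,-0.001,0.006,0.251,0.001,0.6], force=40)

```text
clock: 17.45
position: [0.5038, 0.2889, 0.0259]
ee_rot: [0.001, 0.675, 0.738, 0.001]
contact_force: [0.2, 1.0, 0.3]
width: 0.0296
```

Emit:
step_arm(moves=[0,0,0,0,1,0,0,0,0,1,0,0,0,0,1])

```text
clock: 17.75
position: [0.5038, 0.2899, 0.0272]
ee_rot: [0.001, 0.674, 0.739, 0.002]
contact_force: [0.3, -1.2, 7.4]
width: 0.009
```

Emit:
step_arm(moves=[0,0,0,0,1,0,0,0,0,1], force=110)

```text
clock: 17.95
position: [0.5038, 0.29, 0.0274]
ee_rot: [0.001, 0.674, 0.739, 0.002]
contact_force: [0.4, -2.0, 8.2]
width: 0.008
```

Emit:
step_arm(moves=[0,0,-0.02,0,1,0,0,-0.06,0,1,0,0,-0.12,0,1,0,0,-0.18,0,1,0,0,-0.24,0,1])

```text
clock: 18.45
position: [0.5012, 0.2898, 0.1461]
ee_rot: [-0.0, 0.674, 0.739, -0.0]
contact_force: [-0.4, 1.0, -4.2]
width: 0.0081
```

```bash
python3 - <<'E'
from h import *
to(.5761,.0456,.15,86.5)
w=cam('wrist');save(w,'w10');s=cam('scene');save(s,'s10')
cv2.imwrite('pics/m10.png',np.hstack([cv2.resize(w['f'],(400,300)),cv2.resize(s['f'][240:420,270:470],(400,300))]))
E
```

```text
pos [0.5012 0.2898 0.1461] a 95.23 tilt -1.0 w 0.0081 F [-0.4  1.  -4.2] t 18.45 -> fr [-0.4999  0.1047 -0.008 ] tw 0.0485
```

View pics/m10.png

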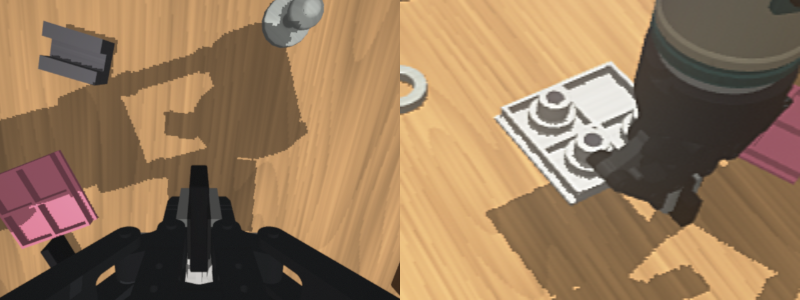

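```bash
python3 - <<'E'
from h import *
s=load('s10')
a=np.radians(-84.77);X=np.array([np.cos(a),np.sin(a),0]);Y=np.array([-X[1],X[0],0]);C=np.array([.5012,.2898,.1187])+.077*X
for n,u,v,h in [('far+y top',45,45,.014),('far+y low',45,50,.002),('far-y top',45,-45,.014),('near+y low',-45,50,.002),('near+y top',-45,45,.014)]:
    P=C+u/1e3*X+v/1e3*Y+[0,0,h];q=proj(s,P);print(n,q.round(1),'dz of 5mm ->',(proj(s,P-[0,0,.005])-q).round(1))
hsv=cv2.cvtColor(s['f'],cv2.COLOR_BGR2HSV);m=((hsv[...,1]<45)&(hsv[...,2]>150)).astype(np.uint8)*255
m[:240]=0;m[:,:300]=0;m[:,400:]=0;m[380:]=0
c=max(cv2.findContours(cv2.morphologyEx(m,3,np.ones((5,5))),0,2)[0],key=cv2.contourArea)
print(cv2.approxPolyDP(cv2.convexHull(c),3,True)[:,0].tolist())
E
```

```text
far+y top [320.2 303.5] dz of 5mm -> [-0.1  2.1]
far+y low [316.8 310.1] dz of 5mm -> [-0.1  2. ]
far-y top [374.2 275.8] dz of 5mm -> [-0.4  2.2]
near+y low [354.8 361.7] dz of 5mm -> [-0.3  1.9]
near+y top [358.8 355.1] dz of 5mm -> [-0.3  2. ]
[[375, 277], [386, 290], [388, 310], [371, 349], [355, 361], [317, 310], [322, 303]]
```

Emit:
step_arm(moves=[-0.08,0.017,0.004,0.01,1,-0.16,0.034,0.008,0.02,1,-0.24,0.05,0.012,0.03,1,-0.32,0.067,0.016,0.04,1,-0.4,0.084,0.02,0.0485,1])

```text
clock: 19.05
position: [0.561, 0.0931, 0.1333]
ee_rot: [-0.001, 0.729, 0.685, -0.001]
contact_force: [-0.5, -0.8, -2.5]
width: 0.0077
```

```bash
python3 - <<'E'
from h import *
to(.5761,.0456,.1295,86.5)
E
```

```text
pos [0.561  0.0931 0.1333] a 86.45 tilt -1.0 w 0.0077 F [-0.5 -0.8 -2.5] t 19.05 -> fr [-0.0929  0.036   0.0075] tw -0.0003
```

Emit:
step_arm(moves=[-0.05,0.018,0.004,0,1,-0.09,0.036,0.007,0,1,-0.09,0.036,0.007,0,1,-0.09,0.036,0.007,0,1])

```text
clock: 19.45
position: [0.5761, 0.0483, 0.13]
ee_rot: [-0.001, 0.729, 0.685, -0.001]
contact_force: [-0.1, 0.7, -3.6]
width: 0.0078
```

```bash
python3 - <<'E'
from h import *
to(.5761,.0456,.1295,86.5)
w=cam('wrist');save(w,'w11');s=cam('scene');save(s,'s11');t=cam('top');save(t,'t11')
A=cv2.resize(t['f'][160:280,260:460],(480,288),interpolation=2);B=cv2.resize(s['f'][120:320,160:360],(300,300))
cv2.imwrite('pics/m11.png',np.vstack([np.hstack([A,np.zeros((288,10,3),np.uint8),B[:288]]),cv2.resize(w['f'][160:480],(790,312))[:, :]]) )
E
```

```text
pos [0.5761 0.0483 0.13  ] a 86.41 tilt -1.0 w 0.0078 F [-0.1  0.7 -3.6] t 19.45 -> fr [-0.0054  0.0003  0.001 ] tw -0.0005
```

View pics/m11.png

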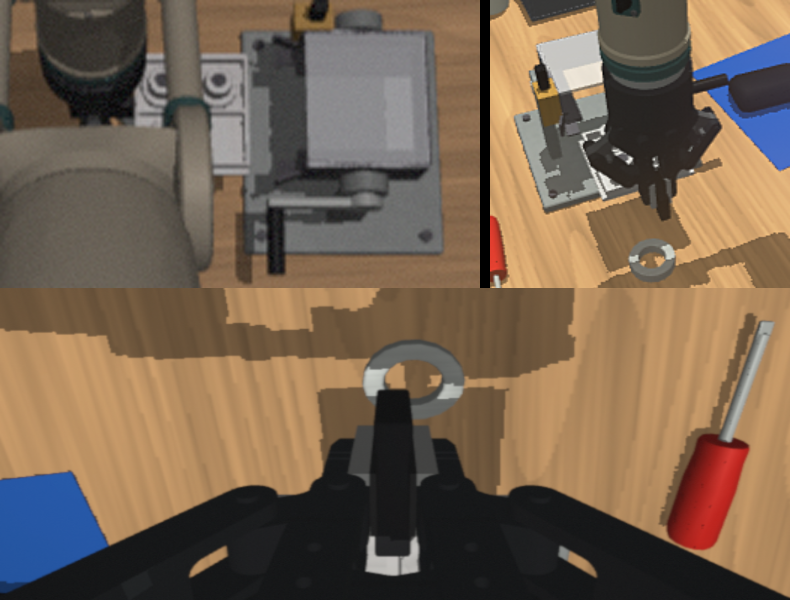

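```bash
python3 - <<'E'
from h import *
t=load('t11');A=np.array([.5635,-.160]);a=np.radians(-93.5);X=np.array([np.cos(a),np.sin(a)]);Y=np.array([-X[1],X[0]])
def S(p): d=p[:2]-A;return (np.array([d@X,d@Y])*1e3).round(1)
k=2.4
for n,p,z in [('tray+',(247,57),.105),('tray-',(250,173),.105),('cov f+',(305,32),.141),('cov f-',(308,165),.141),('cov r-',(430,168),.141),('cov r+',(432,35),.141)]:
    print(n,S(onz(t,(260+p[0]/k,160+p[1]/k),z)))
# sharper: edges of cover along world x via gradient, columns
g=cv2.cvtColor(t['f'],cv2.COLOR_BGR2GRAY).astype(float)
for c in range(400,436,6):
    col=cv2.GaussianBlur(g[165:245,c-1:c+2].mean(1).reshape(-1,1),(1,3),0).ravel();d=np.diff(col)
    u=165+np.argmax(d[:20])+.5;l=165+45+np.argmin(d[45:75])+.5
    print(c,u,l,S(onz(t,(c,u),.141)),S(onz(t,(c,l),.141)))
for c in range(340,362,5):
    col=g[165:245,c-1:c+2].mean(1);d=np.diff(col);print(c,[165+i+.5 for i in np.argsort(-abs(d))[:4]])
print('TCP',S(np.array(st()['position'])))
E
```

```text
tray+ [-86.5  44.8]
tray- [-86.3 -51.6]
cov f+ [-43.8  53.5]
cov f- [-44.8 -54. ]
cov r- [ 48.9 -56.7]
cov r+ [55.8 50.6]
400 171.5 229.5 [-19.3  57. ] [-23.3 -55.5]
406 172.5 229.5 [-8.1 55. ] [-12.3 -55.5]
412 173.5 228.5 [ 3.2 53. ] [ -1.1 -53.7]
418 173.5 229.5 [14.5 52.9] [  9.9 -55.6]
424 174.5 229.5 [25.7 50.9] [ 20.9 -55.7]
430 174.5 229.5 [37.  50.8] [ 32.  -55.7]
340 [np.float64(199.5), np.float64(200.5), np.float64(203.5), np.float64(204.5)]
345 [np.float64(184.5), np.float64(185.5), np.float64(186.5), np.float64(202.5)]
350 [np.float64(200.5), np.float64(198.5), np.float64(232.5), np.float64(184.5)]
355 [np.float64(184.5), np.float64(185.5), np.float64(229.5), np.float64(186.5)]
360 [np.float64(184.5), np.float64(232.5), np.float64(206.5), np.float64(229.5)]
TCP [-2.097e+02  1.000e-01]
```

Emit:
step_arm(moves=[-0.02,0.001,0.002,0,1,-0.04,0.001,0.002,0,1,-0.06,0.001,0.002,0,1,-0.075,0.001,0.002,0,1,-0.09,0.001,0.002,0,1])

```text
clock: 20.1
position: [0.5753, 0.0026, 0.1305]
ee_rot: [0.0, 0.729, 0.685, 0.0]
contact_force: [1.1, 0.7, -3.0]
width: 0.008
```

Emit:
step_arm(moves=[-0.016,0,0.001,0,1,-0.032,0,0.001,0,1,-0.048,0,0.001,0,1,-0.064,0,0.001,0,1,-0.08,0,0.001,0,1])

```text
clock: 20.6
position: [0.5727, -0.0372, 0.1299]
ee_rot: [0.0, 0.728, 0.685, 0.0]
contact_force: [1.2, 1.1, -3.8]
width: 0.0081
```

Emit:
step_arm(moves=[-0.016,0,0.001,0,1,-0.032,0,0.001,0,1,-0.048,0,0.001,0,1,-0.064,0,0.001,0,1,-0.076,0,0.001,0,1])

```text
clock: 21.1
position: [0.5703, -0.0752, 0.1294]
ee_rot: [0.0, 0.729, 0.685, 0.0]
contact_force: [2.2, 1.8, -3.3]
width: 0.0081
```

Now the last few mm, slowly, until the rear stop is felt.

Emit:
step_arm(moves=[-0.006,0,0,0,1,-0.012,0,0,0,1,-0.016,0,0,0,1,-0.016,0,0,0,1])

```text
clock: 21.5
position: [0.5698, -0.0827, 0.1294]
ee_rot: [0.0, 0.728, 0.685, -0.0]
contact_force: [0.9, -0.8, -3.6]
width: 0.0079
```

Emit:
step_arm(moves=[-0.004,0,0,0,1,-0.008,0,0,0,1,-0.008,0,0,0,1])

```text
clock: 21.8
position: [0.5697, -0.0841, 0.1294]
ee_rot: [-0.001, 0.729, 0.685, 0.002]
contact_force: [2.9, 6.7, -1.7]
width: 0.0079
```

Emit:
step_arm(moves=[-0.004,0,0,0,1,-0.008,0,0,0,1,-0.008,0,0,0,1])

```text
clock: 22.1
position: [0.5697, -0.0845, 0.1295]
ee_rot: [-0.004, 0.729, 0.684, 0.004]
contact_force: [4.4, 16.2, -1.9]
width: 0.0076
```

Emit:
step_arm(moves=[0.008,0,0,0,1,0.008,0,0,0,1,0.008,0,0,0,0.4,0.008,0,0,0,0.4,0.008,0,0,0,0.4], force=30)

```text
clock: 22.6
position: [0.5694, -0.0872, 0.1298]
ee_rot: [0.001, 0.728, 0.685, -0.0]
contact_force: [-0.2, -0.7, 0.2]
width: 0.0254
```

Emit:
step_arm(moves=[0,0,-0.06,0,0.4,0,0,-0.12,0,0.4,0,0,-0.2,0,0.4,0,0,-0.2,0,0.4])

```text
clock: 23.0
position: [0.5725, -0.088, 0.2355]
ee_rot: [0.005, 0.728, 0.685, 0.003]
contact_force: [-0.0, -0.7, 0.1]
width: 0.0252
```

```bash
python3 - <<'E'
from h import *
# knob now: bolt0 tool position (.6325,-.1290)
to(.6325,-.1290,.1717,86.5)
w=cam('wrist');save(w,'w12');s=cam('scene');save(s,'s12')
cv2.imwrite('pics/m12.png',np.hstack([cv2.resize(w['f'][100:],(480,285)),cv2.resize(s['f'][110:220,160:300],(320,285),interpolation=2)]))
E
```

```text
pos [ 0.5725 -0.088   0.2355] a 86.48 tilt -0.99993 w 0.0252 F [-0.  -0.7  0.1] t 23.0 -> fr [-0.0741  0.1232  0.1293] tw -0.0001
```

View pics/m12.png

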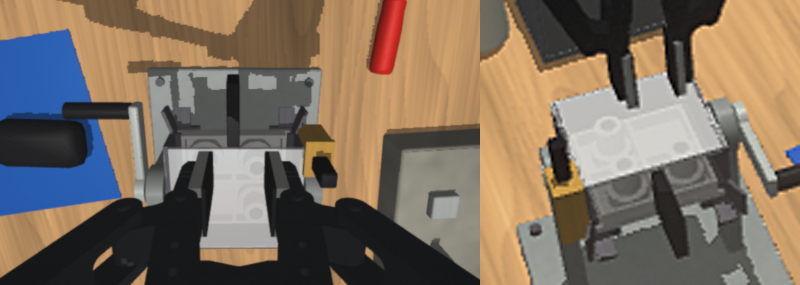

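Tray home in the cradle under the clear cover, with all three bushes visible and the bolt still drawn. Now I'll regrip the knob to shut it.

Emit:
step_arm(moves=[-0.074,0.123,0,0,0.3,-0.074,0.123,0,0,0.3,-0.074,0.123,0.07,0,0.3,-0.074,0.123,0.13,0,0.3,-0.074,0.123,0.13,0,0.3])

```text
clock: 23.6
position: [0.6259, -0.1267, 0.159]
ee_rot: [-0.004, 0.729, 0.685, -0.002]
contact_force: [-0.9, 0.4, 0.1]
width: 0.0302
```

Emit:
step_arm(moves=[0,0,0,0,1,0,0,0,0,1,0,0,0,0,1])

```text
clock: 23.9
position: [0.628, -0.1272, 0.1637]
ee_rot: [-0.0, 0.728, 0.685, -0.001]
contact_force: [0.3, -0.7, -8.4]
width: 0.0108
```

Emit:
step_arm(moves=[0,-0.01,-0.004,0,1,0,-0.02,-0.008,0,1,0,-0.03,-0.008,0,1,0,-0.03,-0.008,0,1])

```text
clock: 24.3
position: [0.6102, -0.127, 0.1652]
ee_rot: [-0.002, 0.728, 0.685, -0.003]
contact_force: [-1.1, -4.7, -22.1]
width: 0.0112
```

Emit:
step_arm(moves=[0,-0.006,0,0,1,0,-0.01,0,0,1,0,-0.014,0,0,1,0,-0.014,0,0,1])

```text
clock: 24.7
position: [0.6038, -0.1266, 0.1652]
ee_rot: [-0.002, 0.728, 0.685, -0.003]
contact_force: [0.4, -5.8, -22.7]
width: 0.0114
```

Emit:
step_arm(moves=[0,-0.002,0.008,0,1,0,-0.006,0.01,0,1,0,-0.008,0.012,0,1,0,-0.008,0.012,0,1])

```text
clock: 25.1
position: [0.6039, -0.1261, 0.1646]
ee_rot: [0.002, 0.728, 0.685, 0.001]
contact_force: [0.6, -3.5, 1.3]
width: 0.0113
```

Emit:
step_arm(moves=[0,-0.006,0,0,1,0,-0.012,0,0,1,0,-0.012,0,0,1])

```text
clock: 25.4
position: [0.6026, -0.126, 0.1646]
ee_rot: [0.006, 0.728, 0.685, 0.005]
contact_force: [12.4, -2.6, -3.2]
width: 0.0111
```

Emit:
step_arm(moves=[0,0.012,0,0,1,0,0.012,0,0,0.3,0,0.012,0,0,0.3,0,0.012,-0.1,0,0.3,0,0.012,-0.14,0,0.3])

```text
clock: 25.9
position: [0.6031, -0.125, 0.2352]
ee_rot: [0.001, 0.728, 0.685, 0.001]
contact_force: [0.6, -0.9, 0.3]
width: 0.0301
```

```bash
python3 - <<'E'
from h import *
to(.5695,-.079,.20,86.4)
s=cam('scene');save(s,'s13')
E
```

```text
pos [ 0.6031 -0.125   0.2352] a 86.52 tilt -1.0 w 0.0301 F [ 0.6 -0.9  0.3] t 25.9 -> fr [ 0.0878 -0.073   0.0702] tw 0.0006
```

Emit:
step_arm(moves=[0.088,-0.073,0,0.0005,0.3,0.088,-0.073,0.05,0.0005,0.3,0.088,-0.073,0.13,0.0005,0.3,0.088,-0.073,0.209,0.0005,0.3,0.088,-0.073,0.209,0.0005,0.3])

```text
clock: 26.45
position: [0.5638, -0.0775, 0.1227]
ee_rot: [-0.006, 0.729, 0.685, -0.003]
contact_force: [-0.5, 0.6, 0.4]
width: 0.0301
```

Emit:
step_arm(moves=[0,0,0,0,1,0,0,0,0,1,0,0,0,0,1], force=60)

```text
clock: 26.75
position: [0.57, -0.0794, 0.1295]
ee_rot: [0.001, 0.729, 0.684, 0.001]
contact_force: [0.0, 0.5, -2.3]
width: 0.0085
```

Emit:
step_arm(moves=[0.006,0,0,0,1,0.012,0,0,0,1,0.018,0,0,0,1,0.018,0,0,0,1])

```text
clock: 27.15
position: [0.5705, -0.0777, 0.1288]
ee_rot: [0.006, 0.728, 0.685, -0.004]
contact_force: [-0.3, -19.1, -5.4]
width: 0.0089
```

Emit:
step_arm(moves=[0.006,0,0,0,1,0.006,0,0,0,1,0.006,0,0,0,1])

```text
clock: 27.45
position: [0.5709, -0.0774, 0.1288]
ee_rot: [0.008, 0.728, 0.685, -0.005]
contact_force: [-1.0, -24.7, -5.5]
width: 0.0088
```

Emit:
step_arm(moves=[0.008,0,0,0,1,0.008,0,0,0,1,0.008,0,0,0,1,0.008,0,0,0,1])

```text
clock: 27.85
position: [0.5716, -0.077, 0.1289]
ee_rot: [0.01, 0.728, 0.685, -0.007]
contact_force: [0.1, -34.0, -8.2]
width: 0.0088
```

Emit:
step_arm(moves=[-0.03,0,0,0,1,-0.034,0,0,0,1,-0.034,0,0,0,0.3,-0.034,0,0,0,0.3,-0.034,0,0,0,0.3], force=30)

```text
clock: 28.35
position: [0.569, -0.0803, 0.1284]
ee_rot: [0.0, 0.729, 0.685, 0.0]
contact_force: [0.5, -0.4, -0.5]
width: 0.0297
```

Emit:
step_arm(moves=[0,0,-0.08,0,0.3,0,0,-0.16,0,0.3,0,0,-0.2,0,0.3,0,0,-0.2,0,0.3])

```text
clock: 28.75
position: [0.5709, -0.0807, 0.2318]
ee_rot: [0.003, 0.729, 0.685, 0.002]
contact_force: [0.4, 1.0, -0.0]
width: 0.0296
```

```bash
python3 - <<'E'
from h import *
to(.4601,-.083,.115,86.5)
w=cam('wrist');save(w,'w14');s=cam('scene');save(s,'s14')
cv2.imwrite('pics/m14.png',np.hstack([cv2.resize(w['f'][100:],(480,285)),cv2.resize(s['f'][110:220,160:300],(320,285),interpolation=2)]))
E
```

```text
pos [ 0.5709 -0.0807  0.2318] a 86.44 tilt -0.99997 w 0.0296 F [ 0.4  1.  -0. ] t 28.75 -> fr [-0.018  -0.2226  0.2318] tw -0.0003
```

View pics/m14.png

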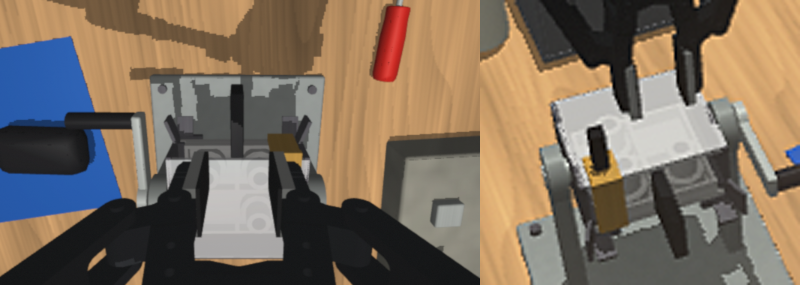

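Emit:
step_arm(moves=[-0.018,-0.1,0,0.499,0,-0.018,-0.2,0,0.499,0,-0.018,-0.231,0,0.499,0,-0.018,-0.231,0,0.499,0,-0.018,-0.231,0,0.499,0])

```text
clock: 29.35
position: [0.451, -0.0816, 0.2262]
ee_rot: [-0.001, 0.93, 0.367, -0.001]
contact_force: [0.5, 0.4, 0.4]
width: 0.0427
```

```bash
python3 - <<'E'
from h import *
to(.455,-.0827,.20,-3.5)
E
```

```text
pos [ 0.451  -0.0816  0.2262] a 43.07 tilt -0.99999 w 0.0427 F [0.5 0.4 0.4] t 29.35 -> fr [0.0044 0.0072 0.0524] tw 0.2587
```

Emit:
step_arm(moves=[0.004,0.007,0.052,0.259,0,0.004,0.007,0.052,0.259,0,0.004,0.007,0.052,0.259,0,0.004,0.007,0.052,0.259,0,0.004,0.007,0.052,0.259,0])

```text
clock: 29.85
position: [0.4555, -0.0828, 0.1998]
ee_rot: [-0.001, 1.0, 0.001, -0.002]
contact_force: [0.5, 0.2, -0.9]
width: 0.0425
```

Emit:
step_arm(moves=[0,0,0,0.025,0,0,0,0,0.025,0])

```text
clock: 30.05
position: [0.4557, -0.0829, 0.2001]
ee_rot: [-0.0, 0.999, -0.035, -0.002]
contact_force: [-0.0, 0.6, 0.2]
width: 0.0427
```

```bash
python3 - <<'E'
from h import *
to(.455,-.0827,.115,-3.5)
w=cam('wrist');save(w,'w15')
g=w['f'].max(2)
print([proj(w,(.4601+d*.998,-.083-.061*d,.12)).round(0).tolist() for d in(-.026,0,.026)])
E
```

```text
pos [ 0.4557 -0.0829  0.2001] a -4.01 tilt -0.99999 w 0.0427 F [-0.   0.6  0.2] t 30.05 -> fr [-7.000e-04 -1.000e-04  1.702e-01] tw -0.0029
[[318.0, 300.0], [318.0, 255.0], [318.0, 207.0]]
```

Emit:
step_arm(moves=[0,0,0.08,0,0,0,0,0.17,0,0,0,0,0.17,0,0,0,0,0.17,0,1,0,0,0.17,0,1], force=30)

```text
clock: 30.6
position: [0.4583, -0.0833, 0.1184]
ee_rot: [-0.0, 0.999, -0.035, 0.001]
contact_force: [0.1, 16.6, -0.2]
width: 0.0146
```

Emit:
step_arm(moves=[0,0,0,0,1,0,0,0,0,1,0,0,0,0,1])

```text
clock: 30.9
position: [0.4583, -0.0826, 0.1184]
ee_rot: [-0.0, 0.999, -0.035, 0.002]
contact_force: [1.5, 5.5, 1.8]
width: 0.0126
```

Emit:
step_arm(moves=[0,0.0017,-0.022,0,1,0,0.007,-0.043,0,1,0,0.015,-0.064,0,1,0,0.027,-0.082,0,1,0,0.041,-0.099,0,1])

```text
clock: 31.4
position: [0.457, -0.0998, 0.1677]
ee_rot: [-0.004, 0.999, -0.036, 0.002]
contact_force: [4.9, 14.0, -0.9]
width: 0.013
```

Emit:
step_arm(moves=[0,0.017,-0.014,0,1,0,0.035,-0.026,0,1,0,0.056,-0.034,0,1,0,0.077,-0.039,0,1,0,0.099,-0.041,0,1])

```text
clock: 31.9
position: [0.4536, -0.1502, 0.1904]
ee_rot: [-0.003, 0.999, -0.035, 0.003]
contact_force: [1.7, 10.4, 7.9]
width: 0.0126
```

Emit:
step_arm(moves=[0,0.022,0.002,0,1,0,0.043,0.007,0,1,0,0.064,0.015,0,1,0,0.082,0.027,0,1,0,0.099,0.041,0,1])

```text
clock: 32.4
position: [0.45, -0.2015, 0.1686]
ee_rot: [-0.001, 0.999, -0.036, 0.002]
contact_force: [1.9, 7.4, 5.8]
width: 0.0123
```

Emit:
step_arm(moves=[0,0.014,0.017,0,1,0,0.026,0.035,0,1,0,0.034,0.056,0,1,0,0.039,0.077,0,1,0,0.041,0.099,0,1])

```text
clock: 32.9
position: [0.4483, -0.2222, 0.1188]
ee_rot: [-0.001, 0.999, -0.036, 0.002]
contact_force: [2.3, 5.5, 6.7]
width: 0.0128
```

Emit:
step_arm(moves=[0,0,0.004,0,1,0,0,0.008,0,1,0,0,0.008,0,1])

```text
clock: 33.2
position: [0.4483, -0.2222, 0.1155]
ee_rot: [-0.0, 0.999, -0.035, 0.002]
contact_force: [1.9, 5.9, 8.6]
width: 0.0125
```

Emit:
step_arm(moves=[0,0,0.006,0,1,0,0,0.012,0,1,0,0,0.012,0,1])

```text
clock: 33.5
position: [0.4486, -0.2224, 0.1146]
ee_rot: [0.001, 0.999, -0.035, 0.003]
contact_force: [-8.2, 11.3, 44.6]
width: 0.0125
```

Emit:
step_arm(moves=[0,0,-0.014,0,1,0,0,-0.014,0,0.3,0,0,-0.014,0,0.1,0,0,-0.014,0,0,0,0,-0.014,0,0])

```text
clock: 34.0
position: [0.4468, -0.2233, 0.1136]
ee_rot: [0.0, 0.999, -0.035, -0.0]
contact_force: [-0.7, -0.0, -0.1]
width: 0.0431
```

Emit:
step_arm(moves=[0,0,-0.1,0,0,0,0,-0.2,0,0,-0.1,0,-0.3,0,0,-0.1,0,-0.36,0,0,-0.1,0,-0.36,0,0])

```text
clock: 34.5
position: [0.3978, -0.2212, 0.2996]
ee_rot: [0.004, 0.999, -0.036, 0.004]
contact_force: [1.8, 0.3, 0.2]
width: 0.0425
```

```bash
python3 - <<'E'
from h import *
s0=st();print(s0['position'],s0['contact_force'].round(1),s0['width'])
w=cam('wrist');save(w,'w16');s=cam('scene');save(s,'s16');t=cam('top');save(t,'t16')
A=cv2.resize(t['f'][150:290,330:480],(386,360),interpolation=2);B=cv2.resize(s['f'][90:270,130:340],(412,360),interpolation=2)
cv2.imwrite('pics/m16.png',np.vstack([np.hstack([A,B]),cv2.copyMakeBorder(cv2.resize(w['f'],(320,240)),0,0,0,478,0)]))
E
```

```text
[ 0.39784342 -0.2212173   0.29960957] [1.8 0.3 0.2] 0.042453692380425165
```

View pics/m16.png

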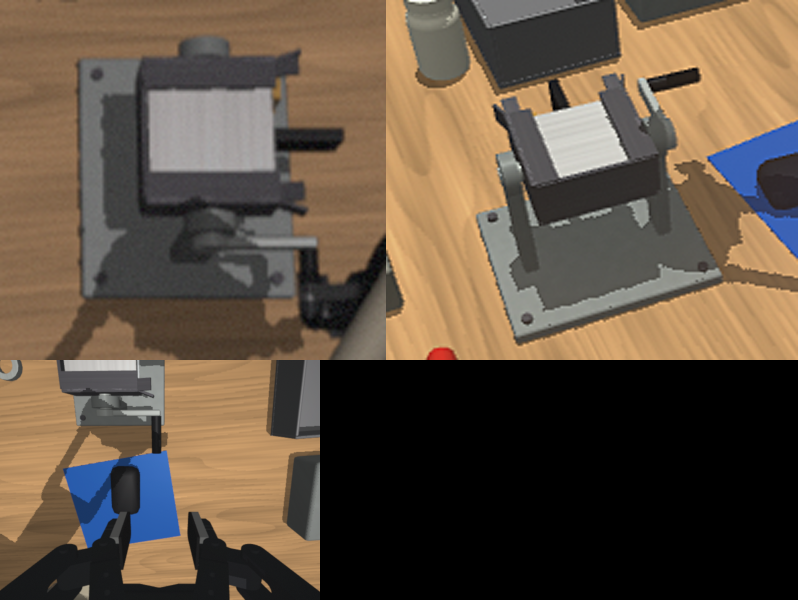

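```bash
python3 - <<'E'
from h import *
w=load('w16');s=load('s16')
def blk(c,x0,y0,x1,y1,th=60):
    g=c['f'][y0:y1,x0:x1].max(2);n,l,S,C=cv2.connectedComponentsWithStats((g<th).astype(np.uint8));i=1+np.argmax(S[1:,4]);return S[i],C[i]+[x0,y0]
a=blk(w,290,105,335,185);b=blk(s,258,118,296,142)
print(a,b,tri(w,a[1],s,b[1]))
x=np.radians(-93.5);X=np.array([np.cos(x),np.sin(x)]);Y=np.array([-X[1],X[0]]);P=np.array([.5635,-.16])+.07*X-.107*Y
for z in(.11,.12,.13):print(z,proj(w,[*P,z]).round(1),proj(s,[*P,z]).round(1))
c=cam('scene')
m=cv2.absdiff(c['f'],load('scene0')['f']).max(2)>40
print('t',st()['clock'])
E
```

```text
(array([  12,    7,   20,   73, 1328], dtype=int32), array([312.32304217, 147.48795181])) (array([  5,   6,  27,  12, 172], dtype=int32), array([276.62209302, 129.59302326])) (array([ 0.45094563, -0.22159276,  0.12305834]), np.float64(0.004532458891677663))
0.11 [313.8 147.2] [274.7 135.1]
0.12 [313.8 148.1] [274.4 130.8]
0.13 [313.8 149. ] [274.2 126.4]
t 34.7
```

The pin sits level with the axis again (z ≈ 0.122, same as the start reading), so the cradle is at its stop. The robot is clear, so I'll hand the job in.

```bash
python3 -c "
from rig import job
print(job.sign_off())"
```

```text
the job is handed in; nothing more can be done
None
```

The job is handed in at about 35 s on the robot's clock. The cradle is upside down on its stop with the tray inside, and the robot is clear of everything.

**What I did, in order:**
- I found three bushes (no fourth in any view) and stood each one flange down in its own pocket of the aluminium tray.
- The bolt had started about 20 mm shut, so I drew it back to its stop. I then slid the tray in until I felt the rear stop, with about 16 N of push at the expected position.
- I pushed the bolt shut; it travelled about 30 mm and met its end stop at about 12 N. I tugged the handle outward with 34 N and it gave only about 2 mm, so the bolt holds.
- I swung the crank over the top to the stop, let go and backed away.

**Last checks:** the pictures show the tray's underside up, the handle on the far side and nothing dropped on the stand or the bench around it. The crank pin measured level with the axis, at 0.123 m against 0.122 m at the start, with about 4.5 mm disagreement between the two views. The bushes were last seen in their pockets through the cover just before the turn; they can't be seen now.

**Possible concerns:**
- My first grip on the bolt knob was too low, on the brass block, and I redid it higher.
- The push against the crank's end stop briefly reached about 45 N, applied through the fingers on the pin.

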